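# Sweep the loose washers through the tray gate into the drop slot

### The job

With the fingertips, push the three thick washers across the steel tray and out through the narrow gate in its rim, one at a time, so that each drops into the slot behind it. Only push them along the tray floor, never pick them up, and leave the standing bolt, the hexagon nut and the hammer where they are.

Things in the scene. Friction and masses are not known exactly. Their poses are not given: they have to be found in the camera images.
- tray: Fixed steel sorting tray on legs. Origin on the bench (z = 0) below the tray. x points from its robot side to its gate, y to the left, z up. Flat floor 85 mm above the bench, inside x -130 to +94, y -175 to +175 mm; upright rims 16 mm high (tops at 101 mm). The +x rim (x 94 to 100) has one opening, the gate: 54 mm wide, centred on y = 0, open above.
- gate (a point): Middle of the gate, on the floor edge (tray x 100, y 0, 85 mm above the bench); tray axes. Here the floor ends and the drop slot begins: an open-topped pocket, inside tray x 100 to 180 mm, y -30 to +30 mm, its bottom 75 mm below the tray floor, its walls as high as the rims.
- washer0_center (a point): Centre of one of three alike loose thick round metal washers: outside 44 mm, hole 22 mm, 8 mm thick, about 70 g, flat on the tray floor at the start (centre 4 mm above it). z is its axis. It slides when pushed and tips into the slot once its centre is past the floor edge in the gate; the finger need not pass the gate.
- washer1_center (a point): Centre of one of three alike loose thick round metal washers: outside 44 mm, hole 22 mm, 8 mm thick, about 70 g, flat on the tray floor at the start (centre 4 mm above it). z is its axis. It slides when pushed and tips into the slot once its centre is past the floor edge in the gate; the finger need not pass the gate.
- washer2_center (a point): Centre of one of three alike loose thick round metal washers: outside 44 mm, hole 22 mm, 8 mm thick, about 70 g, flat on the tray floor at the start (centre 4 mm above it). z is its axis. It slides when pushed and tips into the slot once its centre is past the floor edge in the gate; the finger need not pass the gate.
- bolt: Bystander: loose hexagon bolt standing on its head on the tray floor in one of the two corners beside the gate; head 28 mm over corners, 10 mm thick; shank 16 mm, 50 mm tall in all. Origin under the head.
- nut: Bystander: loose large hexagon nut lying flat in the other corner beside the gate; 36 mm across flats, 19 mm tall. Origin at the centre of its underside.
- hammer: Bystander: hammer with a wooden handle (260 mm long, 88 mm across the head, 26 mm high) lying on the bench on the tray's +y side, roughly along tray x. Origin near its middle, on the bench.
Not all that is in view belongs to the job. Leave any black or red look-alike of the part that bears washer1_center alone.

How it is judged:
By the outcome, as a careful person would: the job done as asked, in the order asked, and still so for the second after the job is handed in, with the robot touching nothing.
It also fails if it takes over 69 s, if anything falls off the work surface, if the arm or the gripper's body presses on something with over 40 N, if the wrist force passes 120 N, or if a joint passes its speed limit or range.

### The arm

A 6-joint arm with a two-finger parallel gripper is mounted at the origin on the work surface. World frame = base frame: x ahead of the robot, y to its left, z up, the work surface at z = 0. Lengths are in m, angles in rad, forces in N, time in s.
With the tool pointing down it reaches from about 0.375 to 0.975 m from the base axis. Payload 3.8 kg.
Tool frame: the origin (TCP) lies at the very end of the fingers, on their centre line; the grasp point (between the pads) lies 19 mm behind it; z points along the fingers, y is the direction in which the jaws open and shut (so a half turn about z gives the same grasp; the last joint's range is limited). The gripper opens to 85 mm and grips with 20 to 120 N. Pads are 22 mm wide; open, the fingers measure 114 mm over their backs; the gripper's body (76 mm by 85 mm) begins 54 mm behind the grasp point. The pads swing forward as they close: fully open they stand 13 mm farther back than shut.
Start: joints at [1.202, 0.264, 1.604, -0, 1.274, -0.037], TCP at [0.22, 0.638, 0.231] pointing down, gripper open.
Joint ranges: [-2.63, 2.63], [-0.94, 2.18], [0.31, 2.57], [-1.31, 4.45], [0, 2.66], [-2.55, 2.55]. Speed limits (rad/s): [2.57, 2.57, 3.14, 3.14, 3.14, 3.14].

### API

Orientations are given as a rotation vector (axis times angle).
In Python, from workcell import bot, viewer, finish_job gives the robot as it stands.
- The arm moves only by the tool servo_tool, never from a script. Its argument "plan" is a list that holds one entry, the list of rows, each a list of 6 numbers: the shift along the tool's x, y, z in cm, then the turn, a rotation vector about the tool's x, y, z in degrees. A call has 1 to 20 rows; each row is the pose to reach, as a shift and turn from the pose measured when the call began, along the tool's axes at that moment; what a row does not reach only later rows make up. A row lasts 1/12 s, in which the tool goes at most 41.7 mm and 7.16 degrees, less where a joint would pass 70% of its speed; a pose out of reach is approached as far as the arm can. A call with a gripper value outside its range is refused whole. "claw" is the finger opening in cm, from 0 to 8.54, set as the call begins (left out, the last holds). The fingers move at their own pace and stop on an object; "grip_force" is the grip in N (left out, the last holds). Time passes only in rows, so rows that repeat a pose let the fingers close. It gives the time, the measured TCP pose, the force and the opening at its end, in the units of the state.
- bot.read_state(): the state, without advancing time (a new reading comes with each control period).
- viewer.read_camera(name): name is "side" or "top"; returns a dict with "color" (480x640x3 uint8, red, green, blue), "fx", "fy", "cx", "cy" (pixels), "eye" and "rotation" of the camera in the world. Camera axes: x right, y down, z forward; pixel columns grow to the right and rows downward; lengths in m; the calibration is good to about 2 mm. A picture is of the moment at which its call begins. There is no depth.
- finish_job(): hands the job in, once; it reports no verdict.
The state is a dict: "time": time; "q": joint angles; "joint_vel": joint speeds; "joint_torque": joint torques, N m; "tool_pos": TCP position; "tcp_rot": TCP orientation; "wrist_force": force on the tool from outside, world axes, zero at the start; "torque": the same for the moment, N m; "width": opening from 0.0 (shut) to 1.0 (fully open).
Only numpy, scipy, OpenCV 4.12 (cv2) and the standard library are available. Lean on these libraries where they do the work, as an engineer would, in place of code of your own. Each camera call takes 0.05 s, during which the arm holds its last target.

## Working session

There is one attempt and no reset: what is moved stays moved. The work goes in short steps, Python scripts to look and compute and a tool call to move; the robot and the scene stay as the last step left them, time stands still between calls to the robot, and variables do not carry over. Pictures are saved under pics/ and viewed, and the job is handed in when it is done.

Besides the shell and the picture viewer there is one more tool, called after "Request:" by a JSON object that holds its "name" and its "arguments", one argument or row to a line. servo_tool: Moves the arm, as the interface text tells. Its arguments: {"type":"object","properties":{"plan":{"type":"array"},"claw":{"type":"number"},"grip_force":{"type":"number"}},"required":["plan"]}

```bash
ls; mkdir -p pics
cat > h.py <<'E'
import numpy as np, cv2, pickle
from workcell import bot, viewer, finish_job
def shot(n,fn):
    c=viewer.read_camera(n); cv2.imwrite('pics/'+fn,c['color'][:,:,::-1]); pickle.dump(c,open('pics/'+fn+'.pkl','wb')); return c
def load(fn): return pickle.load(open('pics/'+fn+'.pkl','rb'))
def ray(c,u,v,z):
    d=np.array([(u-c['cx'])/c['fx'],(v-c['cy'])/c['fy'],1.]); d=np.array(c['rotation'])@d; e=np.array(c['eye']); return e+d*(z-e[2])/d[2]
def proj(c,p):
    q=np.array(c['rotation']).T@(np.array(p)-np.array(c['eye'])); return c['fx']*q[0]/q[2]+c['cx'],c['fy']*q[1]/q[2]+c['cy']
E
python3 - <<'E'
from h import *
for n in ['top','side']:
    c=shot(n,n+'0.png'); print(n,c['fx'],c['cx'],c['cy'],c['eye'],c['rotation'])
print(bot.read_state())
E
```

```text
pics
top 487.9114112438077 309.14744325341223 236.86655392994564 [0.42527996 0.09549565 0.8031707 ] [-2.09597833  2.14958515 -0.16716179]
side 513.8374744040609 316.7764368787848 241.93126821836123 [0.37338533 0.81934845 0.62025337] [-0.32012806  2.70630284 -1.34570259]
{'time': 0.1, 'q': array([ 1.20208645e+00,  2.64687550e-01,  1.60527914e+00,  2.61684401e-05,
        1.27368372e+00, -3.69165687e-02]), 'joint_vel': array([-0.00071076, -0.00096332, -0.00219833, -0.00018678,  0.00044698,
        0.00037157]), 'joint_torque': array([-2.85184924e-04, -5.16703534e+01, -3.68590450e+01, -1.29269683e-04,
        6.26693378e-03, -9.88042245e-06]), 'tool_pos': array([0.21963465, 0.63755421, 0.23005744]), 'tcp_rot': array([-0.51873153, -3.09802421,  0.00315771]), 'wrist_force': array([-0.21178444, -0.40659937, -0.54990766]), 'torque': array([-0.00599949,  0.05252559,  0.01151398]), 'width': 1.000648294270965}
```

View pics/top0.png

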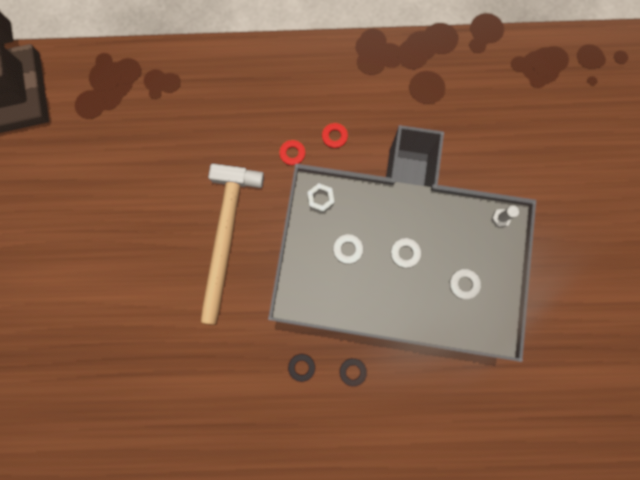

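View pics/side0.png

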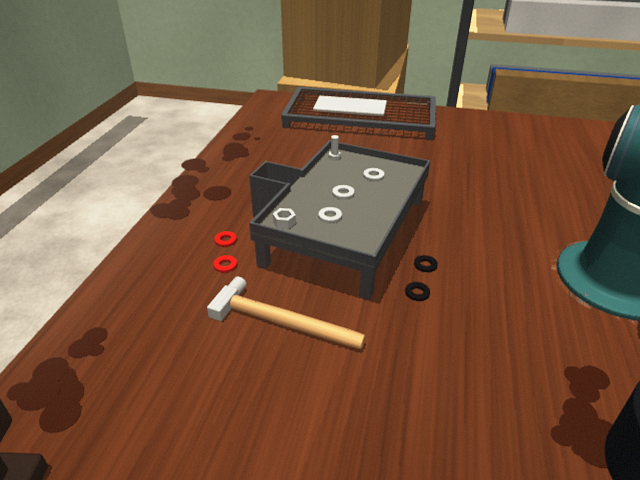

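The top view shows three white washers near (348,249), (406,253) and (466,284). The nut is at (321,198), the bolt at (505,214) and the gate at (412,184). The red and black look-alikes lie off the tray.

```bash
cat >> h.py <<'E'
def _R(c): return cv2.Rodrigues(np.array(c['rotation'],float))[0]
def ray(c,u,v,z):
    d=_R(c)@np.array([(u-c['cx'])/c['fx'],(v-c['cy'])/c['fy'],1.]); e=np.array(c['eye']); return e+d*(z-e[2])/d[2]
def proj(c,p):
    q=_R(c).T@(np.array(p)-np.array(c['eye'])); return np.array([c['fx']*q[0]/q[2]+c['cx'],c['fy']*q[1]/q[2]+c['cy']])
def washers(c,z=0.093,roi=None):
    im=c['color'].astype(int); m=((im.min(2)>185)).astype(np.uint8)
    cs,_=cv2.findContours(m,cv2.RETR_EXTERNAL,cv2.CHAIN_APPROX_NONE); out=[]
    for k in cs:
        if cv2.contourArea(k)<60: continue
        (u,v),(a,b),_=cv2.fitEllipse(k); out.append((u,v,a,b,ray(c,u,v,z)))
    return out
E
python3 - <<'E'
from h import *
c=load('top0.png'); s=load('side0.png')
for n,cc in (('top',c),('side',s)):
    for w in washers(cc): print(n,np.round(w[:4],1),np.round(w[4],4))
im=c['color'].astype(int)
# floor mask
b,g,r=im[:,:,2],im[:,:,1],im[:,:,0]
m=((abs(r-b)<40)&(r>95)&(np.arange(480)[:,None]>140)).astype(np.uint8)
cs,_=cv2.findContours(m,cv2.RETR_EXTERNAL,cv2.CHAIN_APPROX_NONE)
k=max(cs,key=cv2.contourArea); print(cv2.contourArea(k),cv2.minAreaRect(k), cv2.approxPolyDP(k,4,True)[:,0].tolist())
z=c['color'][110:370,190:550,::-1]; cv2.imwrite('pics/z0.png',cv2.resize(z,None,fx=2.2,fy=2.2,interpolation=cv2.INTER_CUBIC))
E
```

```text
top [465.  283.6  26.8  28. ] [ 0.4755 -0.1176  0.093 ]
top [405.6 252.4  27.   28.1] [ 0.5232 -0.0348  0.093 ]
top [347.8 248.4  27.4  27.8] [0.5313 0.0495 0.093 ]
top [512.8 210.9   8.4   9.4] [ 0.5809 -0.1964  0.093 ]
top [320.4 196.5  24.1  24.9] [0.6111 0.0876 0.093 ]
top [230.5 173.6  12.6  58.2] [0.6508 0.223  0.093 ]
side [ 13.8 339.1  26.6  38.5] [0.8832 0.4512 0.093 ]
side [ 46.  303.   29.6  51.8] [0.8856 0.3796 0.093 ]
side [224.3 295.3  11.7  48.9] [0.6377 0.3028 0.093 ]
side [283.4 213.7  11.1  20.2] [0.6134 0.0729 0.093 ]
side [329.7 213.1  12.1  22.2] [0.5313 0.051  0.093 ]
side [  9.2 198.5  13.7  28.2] [1.1366 0.1462 0.093 ]
side [342.9 190.2  10.5  20.8] [ 0.5234 -0.0336  0.093 ]
side [100.7 220.6  71.2 115.2] [0.9258 0.1713 0.093 ]
side [373.3 172.7   9.3  19.7] [ 0.4755 -0.1165  0.093 ]
side [153.9 156.1   6.1  23.6] [ 0.9505 -0.0757  0.093 ]
side [180.3 158.4  21.5  43.9] [ 0.8901 -0.0797  0.093 ]
side [203.4 115.6  29.2  84.2] [ 0.9332 -0.3028  0.093 ]
side [138.6 104.3  13.8  18.1] [ 1.1274 -0.3299  0.093 ]
side [350.8 104.3  13.8  96.3] [ 0.5863 -0.4626  0.093 ]
side [573.6   1.4   2.4  55.8] [-0.1683 -1.8612  0.093 ]
40317.0 ((411.49176025390625, 243.17245483398438), (257.44012451171875, 211.77769470214844), 9.865806579589844) [[295, 166], [269, 319], [387, 340], [392, 346], [425, 353], [521, 361], [535, 200], [438, 185], [442, 141], [433, 185], [533, 204], [521, 316], [526, 206], [432, 192], [423, 184], [425, 161], [399, 157], [398, 141], [391, 178]]
```

View pics/z0.png

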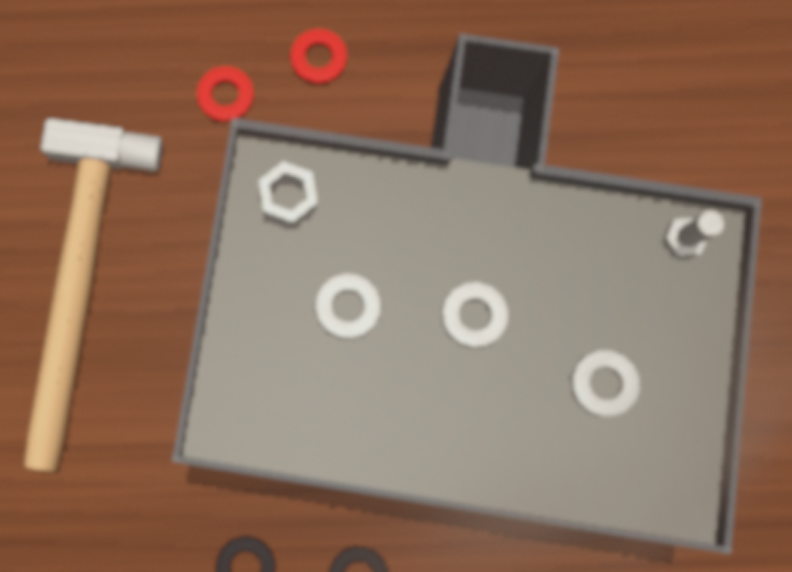

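Run:
```python
from h import *
c=load('top0.png'); s=load('side0.png')
z=np.array([(235,120),(760,200),(728,550),(175,460)])/2.2+[190,110]
W=np.array([ray(c,u,v,.101)[:2] for u,v in z]); T=np.array([(.1,.181),(.1,-.181),(-.136,-.181),(-.136,.181)])
wc=W.mean(0);tc=T.mean(0);a=W-wc;b=T-tc
th=np.arctan2((b[:,0]*a[:,1]-b[:,1]*a[:,0]).sum(),(a*b).sum()); R=np.array([[np.cos(th),-np.sin(th)],[np.sin(th),np.cos(th)]])
o=wc-R@tc; print('th',np.degrees(th),'o',o,'res mm',(1000*(W-(T@R.T+o))).round(1).tolist())
print('gate',R@[.1,0]+o)
for p in ([.5313,.0500],[.5232,-.0343],[.4755,-.117],[.611,.08]): print((1000*R.T@(np.array(p)-o)).round(1))
# overlay on both
for n,cc in(('top',c),('side',s)):
    im=cc['color'][:,:,::-1].copy()
    im=cv2.resize(im,None,fx=4,fy=4,interpolation=cv2.INTER_CUBIC)
    for (x,y) in [(.1,.027),(.1,-.027),(.094,.027),(.094,-.027),(.1,.181),(.1,-.181),(-.136,.181),(-.136,-.181)]:
        p=R@[x,y]+o; u=proj(cc,[*p,.101]); cv2.circle(im,tuple(int(t) for t in (u*4+2)),3,(0,0,255),-1)
        if abs(y)<.1:
            u=proj(cc,[*p,.085]); cv2.circle(im,tuple(int(t) for t in (u*4+2)),3,(255,0,0),-1)
    im=im[480:1480,1040:2180] if n=='top' else im[520:1120,960:1760]
    im=cv2.resize(im,None,fx=.69,fy=.6) if 0 else (cv2.resize(im,None,fx=.6,fy=.6) if n=='top' else im)
    cv2.imwrite('pics/ov_%s.png'%n,im)
```

```text
th -10.64540628306162 o [ 0.53058298 -0.03456672] res mm [[-2.9, -3.2], [-2.1, 3.4], [3.8, 3.3], [1.2, -3.6]]
gate [ 0.62886191 -0.05303975]
[-14.9  83.2]
[-7.3 -1.1]
[-38.9 -91.2]
[ 57.9 127.5]
```

View pics/ov_top.png

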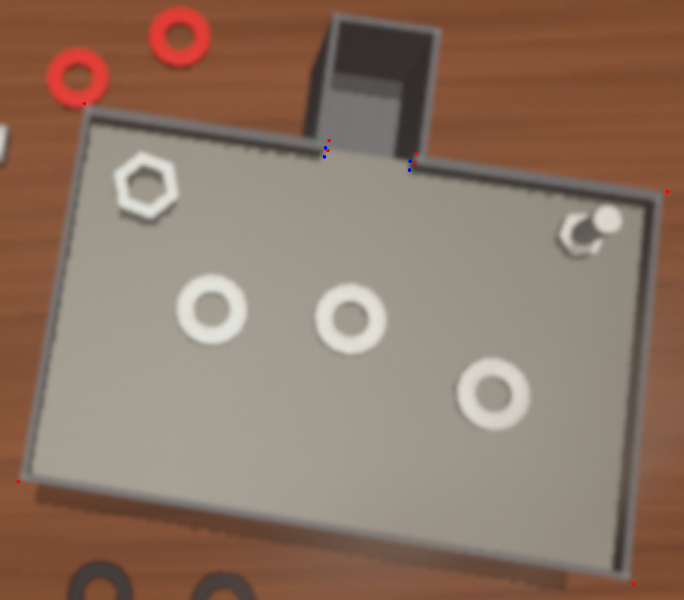

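View pics/ov_side.png

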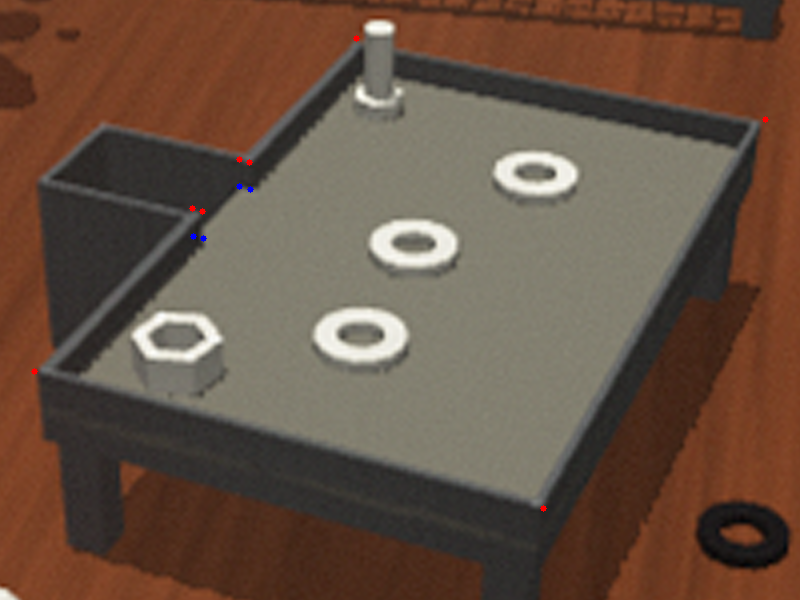

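The overlay fits: gate edges match in both views to about 2 mm. Top and side agree on the washers: tray-frame A(-15,83), B(-7,-1), C(-39,-91) mm. My plan is to part-open the fingers as a two-point cradle. B goes straight out first. A and C get pushed sideways to y≈0, then out.

```bash
cat >> h.py <<'E'
from scipy.spatial.transform import Rotation as Ro
TH=np.radians(-10.645); O=np.array([.53058,-.03457]); RT=np.array([[np.cos(TH),-np.sin(TH)],[np.sin(TH),np.cos(TH)]])
def t2w(x,y): return RT@(np.array([x,y])/1000)+O
def w2t(p): return 1000*RT.T@(np.array(p[:2])-O)
def goal(tx,ty,z,hd,sgn=-1):
    """tray-frame TCP target in mm, z m, hd: push heading in tray frame deg; push along sgn*tool x. prints shift cm, rot deg in current tool axes"""
    s=bot.read_state(); R0=Ro.from_rotvec(s['tcp_rot']).as_matrix()
    h=np.radians(hd)+TH; X=sgn*np.array([np.cos(h),np.sin(h),0]); Z=np.array([0,0,-1.]); Y=np.cross(Z,X)
    R1=np.stack([X,Y,Z],1); p=np.array([*t2w(tx,ty),z])
    print('shift cm',np.round(R0.T@(p-s['tool_pos'])*100,2),'rot',np.round(np.degrees(Ro.from_matrix(R0.T@R1).as_rotvec()),2))
def st():
    s=bot.read_state(); R0=Ro.from_rotvec(s['tcp_rot']).as_matrix()
    print('t',round(s['time'],2),'tray',w2t(s['tool_pos']).round(1),'z',s['tool_pos'][2].round(4),'hd -x',np.degrees(np.arctan2(-R0[1,0],-R0[0,0])-TH).round(2),'F',s['wrist_force'].round(1),'w',round(s['width']*8.54,2),'q',s['q'].round(2))
E
python3 -c "
from h import *
st(); goal(-65,-1,.23,0); goal(-65,-1,.12,0)"
```

```text
t 0.1 tray [-429.8  603.1] z 0.2301 hd -x -8.37 F [-0.2 -0.4 -0.5] w 8.55 q [ 1.2   0.26  1.61  0.    1.27 -0.04]
shift cm [-44.88 -54.46   0.11] rot [-0.12 -0.01 -8.37]
shift cm [-44.88 -54.44  11.11] rot [-0.12 -0.01 -8.37]
```

Request:
{"name": "servo_tool", "arguments": {
  "plan": [
    [[-2, -2.5, 0, 0, 0, 0], [-5, -6, 0, 0, 0, -2], [-8, -9.7, 0, 0, 0, -4], [-45, -54.5, 0, -0.1, 0, -8.4], [-45, -54.5, 0, -0.1, 0, -8.4], [-45, -54.5, 0, -0.1, 0, -8.4], [-45, -54.5, 0, -0.1, 0, -8.4], [-45, -54.5, 0, -0.1, 0, -8.4], [-45, -54.5, 0, -0.1, 0, -8.4], [-45, -54.5, 0, -0.1, 0, -8.4], [-45, -54.5, 0, -0.1, 0, -8.4], [-45, -54.5, 0, -0.1, 0, -8.4], [-45, -54.5, 0, -0.1, 0, -8.4], [-45, -54.5, 0, -0.1, 0, -8.4], [-45, -54.5, 0, -0.1, 0, -8.4], [-45, -54.5, 0, -0.1, 0, -8.4], [-45, -54.5, 0, -0.1, 0, -8.4], [-45, -54.5, 0, -0.1, 0, -8.4], [-45, -54.5, 0, -0.1, 0, -8.4], [-45, -54.5, 0, -0.1, 0, -8.4]]
  ],
  "claw": 2.4,
  "grip_force": 20
}}

```text
time: 1.77
tool_pos: [0.467, -0.0243, 0.2306]
tcp_rot: [-0.293, -3.126, -0.001]
wrist_force: [-1.2, 0.4, 0.1]
width: 0.279
```

```bash
python3 -c "
from h import *
st(); goal(-65,-1,.12,0); goal(-65,-1,.10,0)"
```

```text
t 1.77 tray [-64.3  -1.7] z 0.2306 hd -x -0.08 F [-1.2  0.4  0.1] w 2.38 q [-0.11 -0.13  2.03  0.    1.25 -1.49]
shift cm [ 0.05  0.06 11.06] rot [ 0.02 -0.11 -0.08]
shift cm [ 0.04  0.06 13.06] rot [ 0.02 -0.11 -0.08]
```

Request:
{"name": "servo_tool", "arguments": {
  "plan": [
    [[0, 0, 2.5, 0, 0, 0], [0, 0, 6, 0, 0, 0], [0, 0, 9, 0, 0, 0], [0, 0, 11, 0, 0, 0], [0, 0, 12.5, 0, 0, 0], [0, 0, 12.5, 0, 0, 0], [0, 0, 12.5, 0, 0, 0]]
  ]
}}

```text
time: 2.35
tool_pos: [0.4655, -0.0225, 0.1048]
tcp_rot: [-0.29, -3.124, -0.001]
wrist_force: [-0.0, -1.1, 0.4]
width: 0.282
```

```bash
python3 -c "
from h import *
st(); c=shot('side','side1.png'); shot('top','top1.png')
s=bot.read_state(); p=s['tool_pos']; print(proj(c,p))
im=c['color'][130:260,250:450,::-1]; cv2.imwrite('pics/z1.png',cv2.resize(im,None,fx=4,fy=4,interpolation=cv2.INTER_CUBIC))"
```

```text
t 2.35 tray [-66.2  -0.2] z 0.1048 hd -x 0.05 F [-0.  -1.1  0.4] w 2.41 q [-0.1  -0.01  2.16  0.    1.   -1.49]
[370.72983235 190.3066124 ]
```

View pics/z1.png

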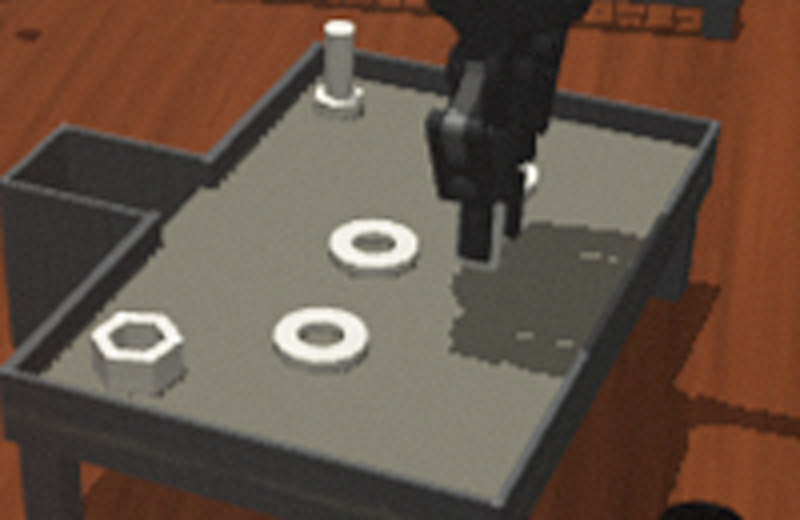

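View pics/top1.png

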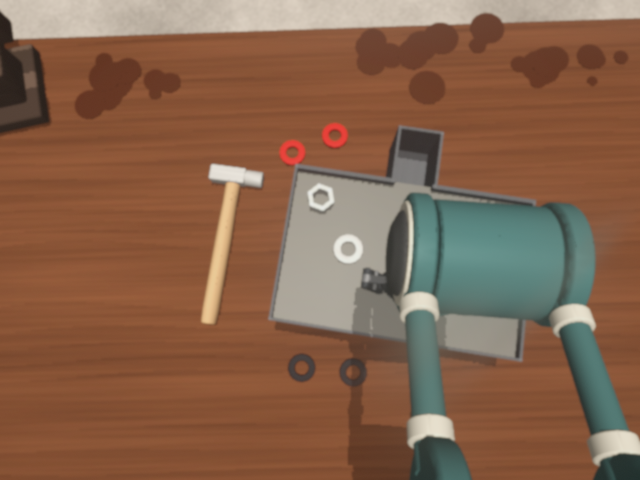

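```bash
python3 -c "
from h import *
c=load('side1.png')
for x in (-55.2,-77.2):
  for y in (12,20,27):
    for z in (.105,.108,.112): print(x,y,z,((proj(c,[*t2w(x,y),z])-[250,130])*4).round(0))"
```

```text
-55.2 12 0.105 [456. 253.]
-55.2 12 0.108 [457. 248.]
-55.2 12 0.112 [457. 241.]
-55.2 20 0.105 [451. 261.]
-55.2 20 0.108 [451. 256.]
-55.2 20 0.112 [451. 249.]
-55.2 27 0.105 [446. 269.]
-55.2 27 0.108 [446. 263.]
-55.2 27 0.112 [446. 256.]
-77.2 12 0.105 [500. 263.]
-77.2 12 0.108 [501. 258.]
-77.2 12 0.112 [501. 251.]
-77.2 20 0.105 [495. 272.]
-77.2 20 0.108 [495. 266.]
-77.2 20 0.112 [496. 259.]
-77.2 27 0.105 [490. 279.]
-77.2 27 0.108 [490. 273.]
-77.2 27 0.112 [491. 266.]
```

Request:
{"name": "servo_tool", "arguments": {
  "plan": [
    [[0, 0, 0.6, 0, 0, 0], [0, 0, 1.2, 0, 0, 0], [0, 0, 1.6, 0, 0, 0], [0, 0, 1.8, 0, 0, 0], [0, 0, 1.8, 0, 0, 0]]
  ]
}}

```text
time: 2.87
tool_pos: [0.467, -0.0233, 0.0882]
tcp_rot: [-0.291, -3.127, -0.001]
wrist_force: [0.4, 0.4, -0.9]
width: 0.279
```

Request:
{"name": "servo_tool", "arguments": {
  "plan": [
    [[0, 0, 0.1, 0, 0, 0], [0, 0, 0.2, 0, 0, 0], [0, 0, 0.2, 0, 0, 0]]
  ]
}}

```text
time: 3.12
tool_pos: [0.4669, -0.0234, 0.086]
tcp_rot: [-0.292, -3.126, -0.001]
wrist_force: [0.6, -0.6, 0.5]
width: 0.284
```

```bash
python3 -c "
from h import *
st()
c=shot('side','side2.png')
im=c['color'][130:260,250:450,::-1]; cv2.imwrite('pics/z2.png',cv2.resize(im,None,fx=4,fy=4,interpolation=cv2.INTER_CUBIC))"
```

```text
t 3.12 tray [-64.6  -0.7] z 0.086 hd -x -0.01 F [ 0.6 -0.6  0.5] w 2.42 q [-0.1   0.01  2.18  0.    0.95 -1.49]
```

View pics/z2.png

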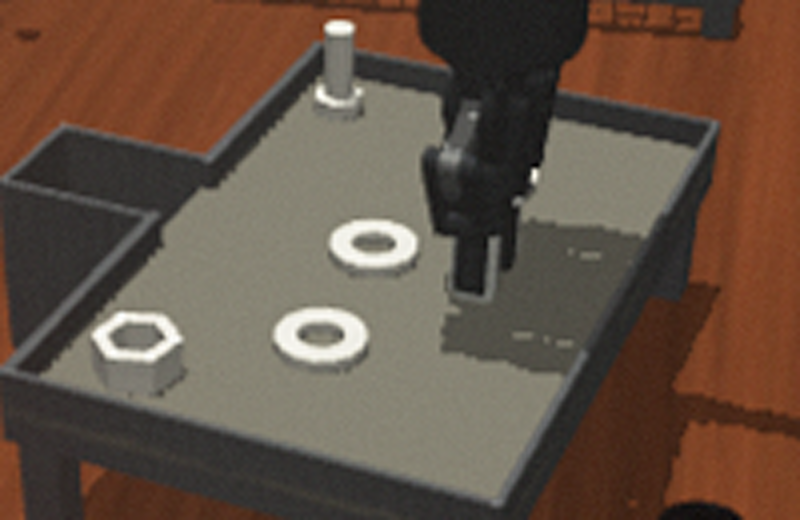

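The fingertip is near the floor at crop (470,295), with no contact force yet. I'll go a little lower.

Request:
{"name": "servo_tool", "arguments": {
  "plan": [
    [[0, 0, 0.1, 0, 0, 0], [0, 0, 0.2, 0, 0, 0], [0, 0, 0.2, 0, 0, 0]]
  ]
}}

```text
time: 3.42
tool_pos: [0.4673, -0.0235, 0.085]
tcp_rot: [-0.292, -3.127, -0.001]
wrist_force: [-2.7, 0.9, 6.4]
width: 0.285
```

```bash
python3 -c "
from h import *
st(); goal(60,0,.084,0); goal(80,0,.084,0)"
```

```text
t 3.42 tray [-64.2  -0.8] z 0.085 hd -x -0.01 F [-2.7  0.9  6.4] w 2.43 q [-0.1   0.02  2.18  0.    0.95 -1.49]
shift cm [-12.42   0.08   0.08] rot [ 0.03 -0.07 -0.01]
shift cm [-14.42   0.08   0.08] rot [ 0.03 -0.07 -0.01]
```

The floor is felt at z≈0.085 (6 N). I'll raise 3 mm and push B forward.

Request:
{"name": "servo_tool", "arguments": {
  "plan": [
    [[0, 0, -0.3, 0, 0, 0], [-0.4, 0, -0.3, 0, 0, 0], [-1, 0, -0.3, 0, 0, 0], [-1.6, 0, -0.3, 0, 0, 0], [-2.2, 0, -0.3, 0, 0, 0], [-2.8, 0, -0.3, 0, 0, 0], [-3.4, 0, -0.3, 0, 0, 0], [-4.1, 0.1, -0.3, 0, 0, 0], [-4.8, 0.1, -0.3, 0, 0, 0], [-5.5, 0.1, -0.3, 0, 0, 0], [-6.2, 0.1, -0.3, 0, 0, 0], [-6.9, 0.1, -0.3, 0, 0, 0], [-7.6, 0.1, -0.3, 0, 0, 0], [-8.3, 0.1, -0.3, 0, 0, 0], [-9, 0.1, -0.3, 0, 0, 0], [-9.6, 0.1, -0.3, 0, 0, 0], [-10.2, 0.1, -0.3, 0, 0, 0], [-10.6, 0.1, -0.3, 0, 0, 0], [-11, 0.1, -0.3, 0, 0, 0], [-11, 0.1, -0.3, 0, 0, 0]]
  ]
}}

```text
time: 5.08
tool_pos: [0.5765, -0.043, 0.088]
tcp_rot: [-0.292, -3.128, -0.001]
wrist_force: [0.6, -0.5, -0.2]
width: 0.282
```

```bash
python3 -c "
from h import *
st(); goal(70,0,.088,0); goal(77,0,.088,0)
c=shot('side','side3.png')
im=c['color'][130:260,230:430,::-1]; cv2.imwrite('pics/z3.png',cv2.resize(im,None,fx=4,fy=4,interpolation=cv2.INTER_CUBIC))"
```

```text
t 5.08 tray [46.7  0.2] z 0.088 hd -x -0.01 F [ 0.6 -0.5 -0.2] w 2.4 q [-0.12  0.21  1.95  0.    0.98 -1.5 ]
shift cm [-2.33 -0.02 -0.01] rot [ 0.03 -0.02 -0.01]
shift cm [-3.03 -0.02 -0.01] rot [ 0.03 -0.02 -0.01]
```

View pics/z3.png

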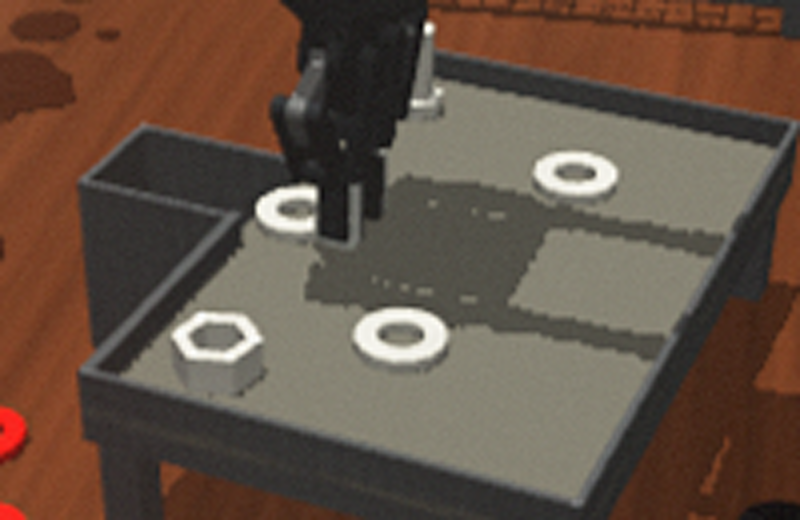

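B is cradled and already in the gate mouth (crop (295,210)). I'll push the last 30 mm.

Request:
{"name": "servo_tool", "arguments": {
  "plan": [
    [[-0.4, 0, 0, 0, 0, 0], [-1, 0, 0, 0, 0, 0], [-1.6, 0, 0, 0, 0, 0], [-2.2, 0, 0, 0, 0, 0], [-2.7, 0, 0, 0, 0, 0], [-3, 0, 0, 0, 0, 0], [-3, 0, 0, 0, 0, 0]]
  ]
}}

```text
time: 5.72
tool_pos: [0.6066, -0.0487, 0.088]
tcp_rot: [0.292, 3.128, 0.001]
wrist_force: [0.1, -0.1, -0.1]
width: 0.283
```

```bash
python3 -c "
from h import *
st(); 
c=shot('side','side4.png')
im=c['color'][130:260,230:430,::-1]; cv2.imwrite('pics/z4.png',cv2.resize(im,None,fx=4,fy=4,interpolation=cv2.INTER_CUBIC))"
```

```text
t 5.72 tray [77.3  0.2] z 0.088 hd -x -0.02 F [ 0.1 -0.1 -0.1] w 2.41 q [-0.12  0.27  1.88  0.    0.99 -1.51]
```

View pics/z4.png

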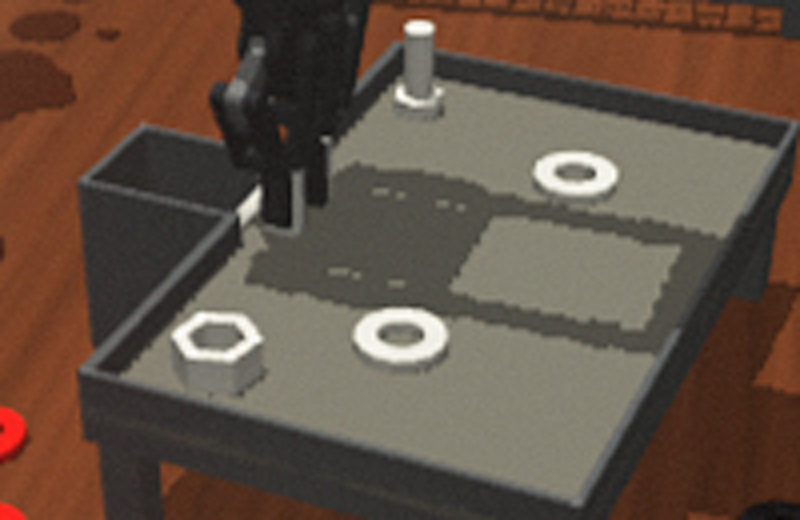

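Request:
{"name": "servo_tool", "arguments": {
  "plan": [
    [[0, 0, 0, 0, 0, 0], [0, 0, 0, 0, 0, 0], [0, 0, 0, 0, 0, 0]]
  ]
}}

```text
time: 6.02
tool_pos: [0.6059, -0.0486, 0.0879]
tcp_rot: [-0.292, -3.128, -0.001]
wrist_force: [-0.0, -0.1, 0.2]
width: 0.284
```

```bash
python3 -c "
from h import *
st(); 
c=shot('side','side5.png')
im=c['color'][130:260,230:430,::-1]; cv2.imwrite('pics/z5.png',cv2.resize(im,None,fx=4,fy=4,interpolation=cv2.INTER_CUBIC))"
```

```text
t 6.02 tray [76.7  0.2] z 0.0879 hd -x -0.02 F [-0.  -0.1  0.2] w 2.42 q [-0.12  0.26  1.88  0.    0.99 -1.51]
```

View pics/z5.png

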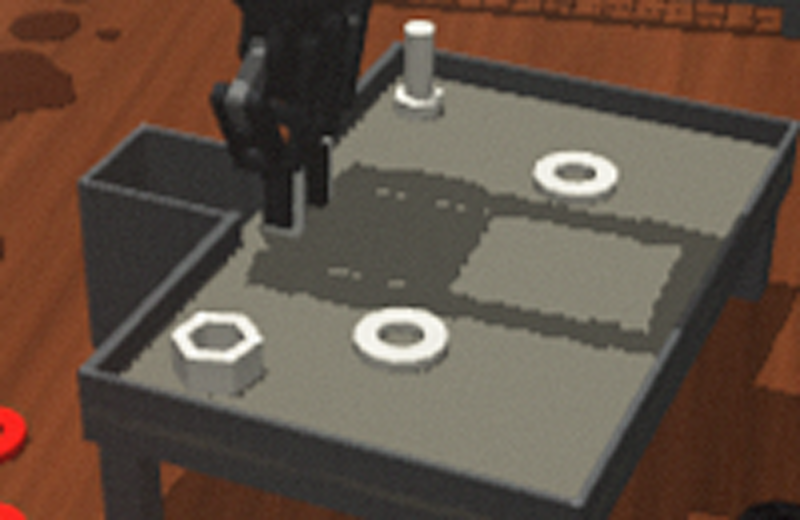

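B has dropped: it no longer shows in the tray or gate. Next is A, pushed sideways along -y to the gate line.

```bash
python3 -c "
from h import *
goal(77,0,.148,0);goal(-15,130,.148,-90); goal(-15,130,.088,-90)"
```

```text
shift cm [-0.03 -0.02 -6.01] rot [ 0.03 -0.02 -0.01]
shift cm [ 9.17 12.98 -6.  ] rot [ 1.000e-02 -4.000e-02  8.999e+01]
shift cm [ 9.17 12.98  0.  ] rot [ 1.000e-02 -4.000e-02  8.999e+01]
```

Request:
{"name": "servo_tool", "arguments": {
  "plan": [
    [[0, 0, -2, 0, 0, 0], [0, 0, -5, 0, 0, 0], [0.5, 0.5, -6, 0, 0, 6], [2, 2.5, -6, 0, 0, 13], [4, 5.5, -6, 0, 0, 20], [6, 8.5, -6, 0, 0, 27], [8, 11, -6, 0, 0, 34], [9.2, 13, -6, 0, 0, 41], [9.2, 13, -6, 0, 0, 48], [9.2, 13, -6, 0, 0, 55], [9.2, 13, -6, 0, 0, 62], [9.2, 13, -6, 0, 0, 69], [9.2, 13, -6, 0, 0, 76], [9.2, 13, -6, 0, 0, 83], [9.2, 13, -6, 0, 0, 90], [9.2, 13, -6, 0, 0, 90], [9.2, 13, -4, 0, 0, 90], [9.2, 13, -3, 0, 0, 90], [9.2, 13, -3, 0, 0, 90]]
  ]
}}

```text
time: 7.65
tool_pos: [0.537, 0.0959, 0.1151]
tcp_rot: [-2.413, -2.006, 0.007]
wrist_force: [-0.6, 0.2, 0.5]
width: 0.28
```

```bash
python3 -c "
from h import *
st(); goal(-15,130,.088,-90); goal(-15,29,.088,-90)
c=shot('top','top6.png'); s=shot('side','side6.png')
for w in washers(s): 
  if 250<w[0]<420 and w[1]>160: print(np.round(w[:2]),w2t(w[4]).round(1))
cv2.imwrite('pics/z6.png',np.hstack([cv2.resize(c['color'][110:370,190:550,::-1],(400,300)),cv2.resize(s['color'][120:300,200:440,::-1],(400,300))]))"
```

```text
t 7.65 tray [-17.8 129.4] z 0.1151 hd -x -89.89 F [-0.6  0.2  0.5] w 2.39 q [0.13 0.13 1.99 0.   1.03 0.31]
shift cm [0.06 0.29 2.71] rot [-0.33  0.07  0.11]
shift cm [-10.04   0.27   2.72] rot [-0.33  0.07  0.11]
[284. 214.] [ 61.4 120.7]
[373. 173.] [-39.3 -90.6]
```

View pics/z6.png

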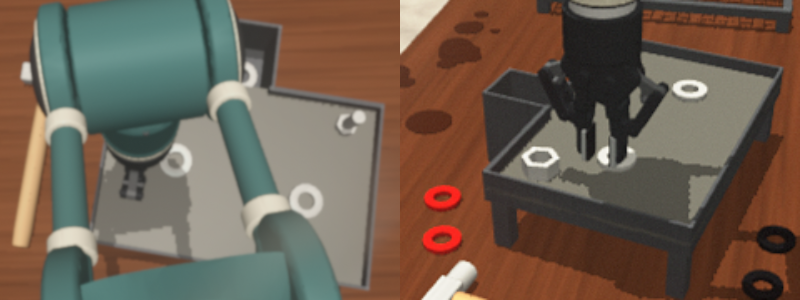

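In the top view, B lies in the slot (near (248,75) in this mosaic), and the fingers are beside A. Now I'll descend and push.

Request:
{"name": "servo_tool", "arguments": {
  "plan": [
    [[0, 0.2, 1, -0.3, 0, 0], [0, 0.3, 2, -0.3, 0, 0], [0, 0.3, 2.6, -0.3, 0, 0], [0, 0.3, 2.7, -0.3, 0, 0], [0, 0.3, 2.7, -0.3, 0, 0]]
  ]
}}

```text
time: 8.17
tool_pos: [0.5408, 0.0954, 0.0892]
tcp_rot: [2.416, 2.007, -0.0]
wrist_force: [0.8, -0.2, -0.7]
width: 0.28
```

```bash
python3 -c "
from h import *
st(); goal(-15,29,.088,-90)"
```

```text
t 8.17 tray [-13.9 129.7] z 0.0892 hd -x -89.93 F [ 0.8 -0.2 -0.7] w 2.39 q [ 0.13  0.16  2.01 -0.    0.97  0.32]
shift cm [-10.07  -0.12   0.13] rot [0.05 0.04 0.07]
```

Request:
{"name": "servo_tool", "arguments": {
  "plan": [
    [[-0.3, 0, 0.1, 0, 0, 0], [-0.8, -0.1, 0.1, 0, 0, 0], [-1.4, -0.1, 0.1, 0, 0, 0], [-2, -0.1, 0.1, 0, 0, 0], [-2.6, -0.1, 0.1, 0, 0, 0], [-3.2, -0.1, 0.1, 0, 0, 0], [-3.8, -0.1, 0.1, 0, 0, 0], [-4.4, -0.1, 0.1, 0, 0, 0], [-5, -0.1, 0.1, 0, 0, 0], [-5.6, -0.1, 0.1, 0, 0, 0], [-6.2, -0.1, 0.1, 0, 0, 0], [-6.8, -0.1, 0.1, 0, 0, 0], [-7.4, -0.1, 0.1, 0, 0, 0], [-8, -0.1, 0.1, 0, 0, 0], [-8.6, -0.1, 0.1, 0, 0, 0], [-9.2, -0.1, 0.1, 0, 0, 0], [-9.7, -0.1, 0.1, 0, 0, 0], [-10, -0.1, 0.1, 0, 0, 0], [-10, -0.1, 0.1, 0, 0, 0]]
  ]
}}

```text
time: 9.75
tool_pos: [0.5213, -0.0034, 0.0882]
tcp_rot: [2.416, 2.006, -0.0]
wrist_force: [0.2, -0.0, 0.3]
width: 0.281
```

```bash
python3 -c "
from h import *
st(); goal(-15,60,.148,-90); goal(-75,0,.148,0)
c=shot('top','top7.png'); s=shot('side','side7.png')
for w in washers(s): 
  if 250<w[0]<420 and w[1]>160: print(np.round(w[:2]),w2t(w[4]).round(1))
cv2.imwrite('pics/z7.png',np.hstack([cv2.resize(c['color'][110:370,190:550,::-1],(400,300)),cv2.resize(s['color'][120:300,200:440,::-1],(400,300))]))"
```

```text
t 9.75 tray [-14.9  29. ] z 0.0882 hd -x -89.97 F [ 0.2 -0.   0.3] w 2.4 q [-0.05  0.11  2.07 -0.    0.96  0.13]
shift cm [ 3.1  -0.01 -5.98] rot [0.04 0.06 0.03]
shift cm [-2.9  -6.01 -5.98] rot [-1.000e-02  8.000e-02 -8.997e+01]
[283. 214.] [ 61.4 120.8]
```

View pics/z7.png

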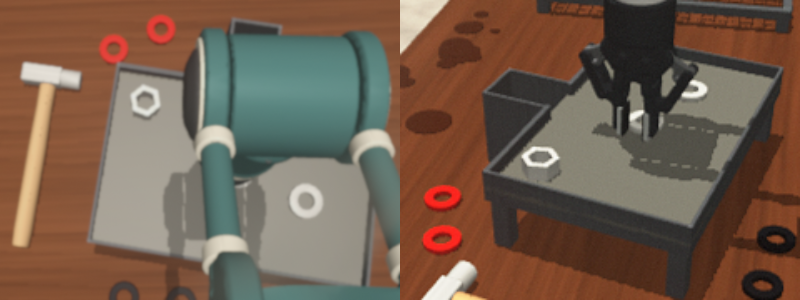

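A followed the fingers to the gate line. I'll back off, lift, turn and come in behind it.

Request:
{"name": "servo_tool", "arguments": {
  "plan": [
    [[0.4, 0, 0, 0, 0, 0], [0.6, 0, -2, 0, 0, 0], [0.6, 0, -5, 0, 0, 0], [0, -1, -6, 0, 0, -7], [-1, -3, -6, 0, 0, -14], [-2, -5, -6, 0, 0, -21], [-2.9, -6, -6, 0, 0, -28], [-2.9, -6, -6, 0, 0, -35], [-2.9, -6, -6, 0, 0, -42], [-2.9, -6, -6, 0, 0, -49], [-2.9, -6, -6, 0, 0, -56], [-2.9, -6, -6, 0, 0, -63], [-2.9, -6, -6, 0, 0, -70], [-2.9, -6, -6, 0, 0, -77], [-2.9, -6, -6, 0, 0, -84], [-2.9, -6, -6, 0, 0, -90], [-2.9, -6, -5, 0, 0, -90], [-2.9, -6, -3, 0, 0, -90], [-2.9, -6, -3, 0, 0, -90]]
  ]
}}

```text
time: 11.43
tool_pos: [0.4542, -0.0197, 0.1145]
tcp_rot: [-0.293, -3.122, 0.001]
wrist_force: [-2.0, -0.3, -0.7]
width: 0.282
```

```bash
python3 -c "
from h import *
st(); 
s=shot('side','side8.png')
for w in washers(s): 
  if 250<w[0]<420 and w[1]>160: print(np.round(w[:2]),w2t(w[4]).round(1))
goal(-75,0,.088,0)
cv2.imwrite('pics/z8.png',cv2.resize(s['color'][120:300,200:440,::-1],(800,600)))"
```

```text
t 11.43 tray [-77.8   0.5] z 0.1145 hd -x -0.09 F [-2.  -0.3 -0.7] w 2.41 q [-0.1  -0.05  2.18 -0.    1.02 -1.48]
[283. 214.] [ 61.4 120.9]
[347. 191.] [-15.6   1.1]
shift cm [-0.25 -0.05  2.77] rot [-0.07 -0.28 -0.06]
```

View pics/z8.png

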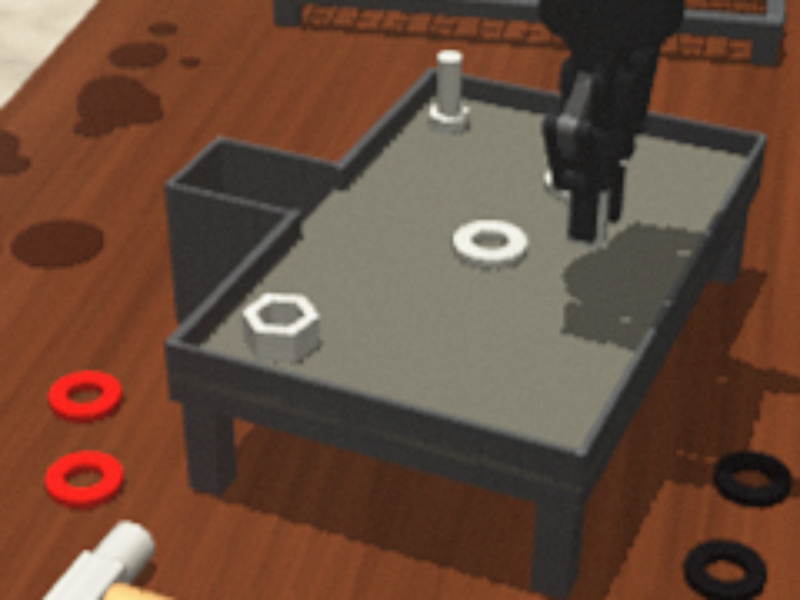

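A is at tray (-16, 1), right on the gate line. The fingers are behind it.

Request:
{"name": "servo_tool", "arguments": {
  "plan": [
    [[0, 0, 1, 0, -0.3, 0], [0, 0, 2, 0, -0.3, 0], [0, 0, 2.6, 0, -0.3, 0], [0, 0, 2.7, 0, -0.3, 0], [0, 0, 2.7, 0, -0.3, 0]]
  ]
}}

```text
time: 11.9
tool_pos: [0.4542, -0.0197, 0.0883]
tcp_rot: [-0.294, -3.127, 0.002]
wrist_force: [0.6, -0.2, 0.6]
width: 0.282
```

```bash
python3 -c "
from h import *
st(); goal(45,0.5,.088,0)"
```

```text
t 11.9 tray [-77.8   0.5] z 0.0883 hd -x -0.08 F [ 0.6 -0.2  0.6] w 2.41 q [-0.1  -0.01  2.2  -0.    0.96 -1.48]
shift cm [-12.28   0.02   0.02] rot [-0.08 -0.04 -0.08]
```

Request:
{"name": "servo_tool", "arguments": {
  "plan": [
    [[-0.5, 0, 0, 0, 0, 0], [-1.2, 0, 0, 0, 0, 0], [-1.9, 0, 0, 0, 0, 0], [-2.5, 0, 0, 0, 0, 0], [-3.1, 0, 0, 0, 0, 0], [-3.7, 0, 0, 0, 0, 0], [-4.4, 0, 0, 0, 0, 0], [-5.1, 0, 0, 0, 0, 0], [-5.8, 0, 0, 0, 0, 0], [-6.5, 0, 0, 0, 0, 0], [-7.2, 0, 0, 0, 0, 0], [-7.9, 0, 0, 0, 0, 0], [-8.6, 0, 0, 0, 0, 0], [-9.3, 0, 0, 0, 0, 0], [-10, 0, 0, 0, 0, 0], [-10.7, 0, 0, 0, 0, 0], [-11.4, 0, 0, 0, 0, 0], [-11.9, 0, 0, 0, 0, 0], [-12.2, 0, 0, 0, 0, 0], [-12.2, 0, 0, 0, 0, 0]]
  ]
}}

```text
time: 13.57
tool_pos: [0.5749, -0.0426, 0.0882]
tcp_rot: [-0.294, -3.128, 0.002]
wrist_force: [-0.1, -0.4, 0.4]
width: 0.282
```

```bash
python3 -c "
from h import *
st(); goal(77.5,0.2,.088,0)
s=shot('side','side9.png')
cv2.imwrite('pics/z9.png',cv2.resize(s['color'][120:300,200:440,::-1],(800,600)))"
```

```text
t 13.57 tray [45.   0.3] z 0.0882 hd -x -0.09 F [-0.1 -0.4  0.4] w 2.41 q [-0.12  0.21  1.95 -0.    0.98 -1.5 ]
shift cm [-3.25 -0.    0.02] rot [-0.08 -0.   -0.09]
```

View pics/z9.png

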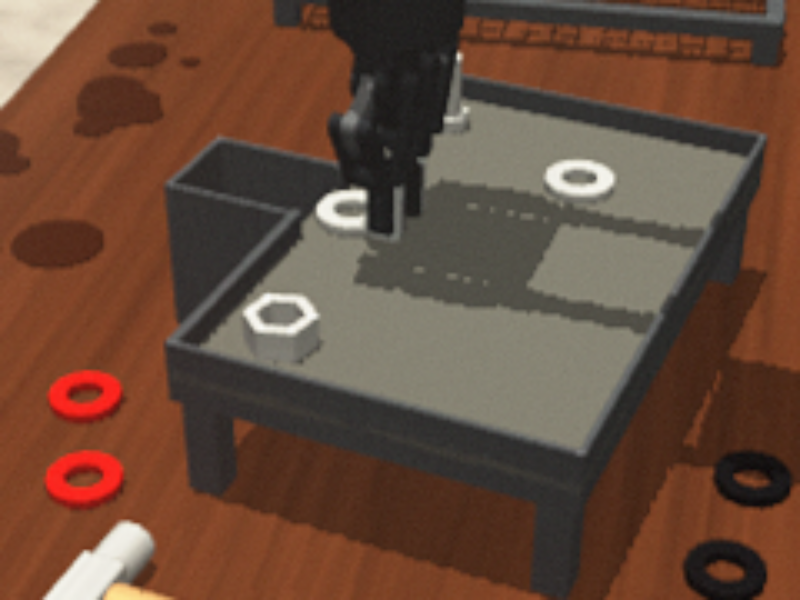

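A is in the gate mouth, cradled. Pushing the last stretch.

Request:
{"name": "servo_tool", "arguments": {
  "plan": [
    [[-0.4, 0, 0, 0, 0, 0], [-1, 0, 0, 0, 0, 0], [-1.6, 0, 0, 0, 0, 0], [-2.2, 0, 0, 0, 0, 0], [-2.8, 0, 0, 0, 0, 0], [-3.2, 0, 0, 0, 0, 0], [-3.2, 0, 0, 0, 0, 0], [-3.2, 0, 0, 0, 0, 0], [-3.2, 0, 0, 0, 0, 0], [-3.2, 0, 0, 0, 0, 0]]
  ]
}}

```text
time: 14.45
tool_pos: [0.6056, -0.0484, 0.088]
tcp_rot: [-0.294, -3.127, 0.002]
wrist_force: [-1.0, -0.9, 0.4]
width: 0.286
```

```bash
python3 -c "
from h import *
st(); 
s=shot('side','side10.png')
for w in washers(s): 
  if 250<w[0]<420 and w[1]>160: print(np.round(w[:2]),w2t(w[4]).round(1))
goal(-39,-137,.148,-90)
cv2.imwrite('pics/z10.png',cv2.resize(s['color'][120:300,200:440,::-1],(800,600)))"
```

```text
t 14.45 tray [76.3  0.2] z 0.088 hd -x -0.08 F [-1.  -0.9  0.4] w 2.44 q [-0.12  0.26  1.88 -0.    0.99 -1.5 ]
[283. 214.] [ 61.4 120.9]
[373. 173.] [-39.3 -90.8]
shift cm [ 11.51 -13.75  -5.97] rot [-1.000e-01  3.000e-02  8.992e+01]
```

View pics/z10.png

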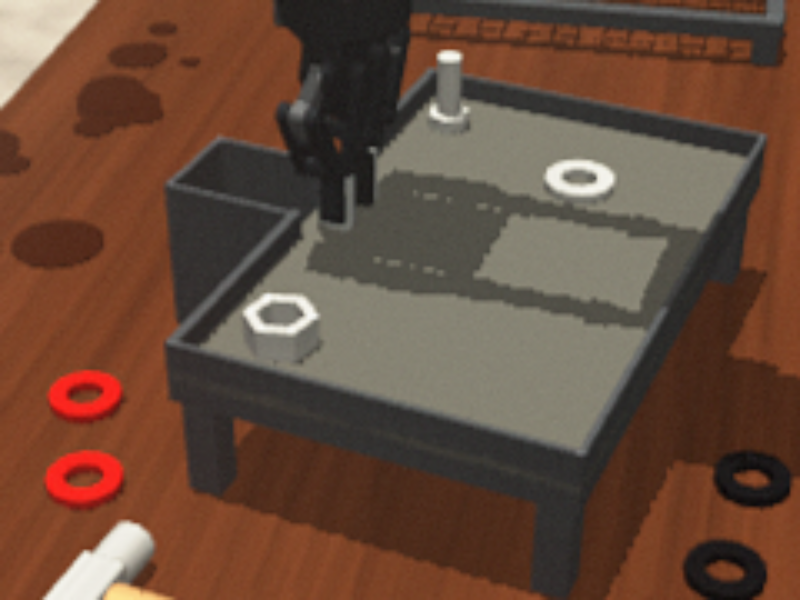

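A has dropped too. Next is C at tray (-39,-91): same tool orientation, this time pushing along +tool x (tray +y).

Request:
{"name": "servo_tool", "arguments": {
  "plan": [
    [[0, 0, -2, 0, 0, 0], [0, 0, -5, 0, 0, 0], [0.5, -0.5, -6, 0, 0, 6], [2, -2.5, -6, 0, 0, 13], [4, -5, -6, 0, 0, 20], [6, -7.5, -6, 0, 0, 27], [8, -10, -6, 0, 0, 34], [10, -12, -6, 0, 0, 41], [11.5, -13.5, -6, 0, 0, 48], [11.5, -13.5, -6, 0, 0, 55], [11.5, -13.5, -6, 0, 0, 62], [11.5, -13.5, -6, 0, 0, 69], [11.5, -13.5, -6, 0, 0, 76], [11.5, -13.5, -6, 0, 0, 83], [11.5, -13.5, -6, 0, 0, 90], [11.5, -13.5, -6, 0, 0, 90], [11.5, -13.5, -5, 0, 0, 90], [11.5, -13.5, -3, 0, 0, 90], [11.5, -13.5, -3, 0, 0, 90], [11.5, -13.5, -3, 0, 0, 90]]
  ]
}}

```text
time: 16.17
tool_pos: [0.4658, -0.1589, 0.1166]
tcp_rot: [-2.415, -2.004, 0.006]
wrist_force: [-0.6, 0.1, 1.0]
width: 0.28
```

```bash
python3 -c "
from h import *
st(); goal(-39,-135,.088,-90); goal(-39,-29,.088,-90)
c=shot('top','top11.png'); s=shot('side','side11.png')
for w in washers(s): 
  if 250<w[0]<420 and w[1]>160: print(np.round(w[:2]),w2t(w[4]).round(1))
cv2.imwrite('pics/z11.png',np.hstack([cv2.resize(c['color'][110:370,190:550,::-1],(400,300)),cv2.resize(s['color'][120:300,200:440,::-1],(400,300))]))"
```

```text
t 16.17 tray [ -40.6 -134.2] z 0.1166 hd -x -89.96 F [-0.6  0.1  1. ] w 2.39 q [-0.38  0.02  2.1  -0.    1.02 -0.19]
shift cm [-0.08  0.18  2.86] rot [-0.27  0.04  0.04]
shift cm [10.52  0.18  2.85] rot [-0.27  0.04  0.04]
[283. 214.] [ 61.4 120.9]
```

View pics/z11.png

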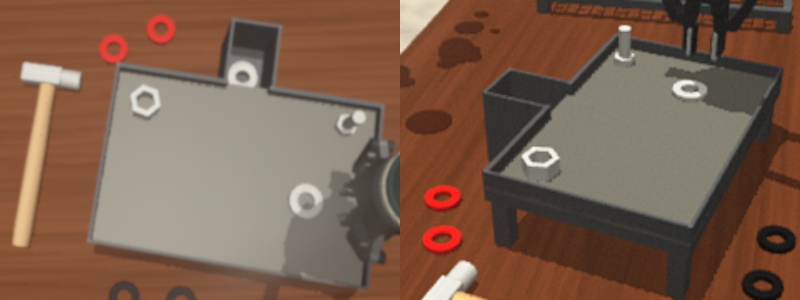

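The slot holds A and B, which overlap from above. The bolt and nut haven't moved. The fingers are on the far side of C.

Request:
{"name": "servo_tool", "arguments": {
  "plan": [
    [[0, 0.1, 1, -0.3, 0, 0], [0, 0.1, 2, -0.3, 0, 0], [0, 0.1, 2.7, -0.3, 0, 0], [0, 0.1, 2.8, -0.3, 0, 0], [0, 0.1, 2.8, -0.3, 0, 0]]
  ]
}}

```text
time: 16.68
tool_pos: [0.4678, -0.1596, 0.0897]
tcp_rot: [2.416, 2.004, 0.001]
wrist_force: [-0.3, 0.4, 0.3]
width: 0.285
```

```bash
python3 -c "
from h import *
st(); goal(-39,-29,.088,-90)"
```

```text
t 16.68 tray [ -38.6 -134.5] z 0.0897 hd -x -90.0 F [-0.3  0.4  0.3] w 2.44 q [-0.38  0.06  2.12 -0.    0.96 -0.19]
shift cm [10.55 -0.04  0.16] rot [0.14 0.06 0.  ]
```

Request:
{"name": "servo_tool", "arguments": {
  "plan": [
    [[0.3, 0, 0.1, 0, 0, 0], [0.8, 0, 0.1, 0, 0, 0], [1.4, 0, 0.1, 0, 0, 0], [2, 0, 0.1, 0, 0, 0], [2.6, 0, 0.1, 0, 0, 0], [3.2, 0, 0.1, 0, 0, 0], [3.8, 0, 0.1, 0, 0, 0], [4.4, 0, 0.1, 0, 0, 0], [5, 0, 0.1, 0, 0, 0], [5.6, 0, 0.1, 0, 0, 0], [6.2, 0, 0.1, 0, 0, 0], [6.8, 0, 0.1, 0, 0, 0], [7.4, 0, 0.1, 0, 0, 0], [8, 0, 0.1, 0, 0, 0], [8.6, 0, 0.1, 0, 0, 0], [9.2, 0, 0.1, 0, 0, 0], [9.8, 0, 0.1, 0, 0, 0], [10.2, 0, 0.1, 0, 0, 0], [10.5, 0, 0.1, 0, 0, 0], [10.5, 0, 0.1, 0, 0, 0]]
  ]
}}

```text
time: 18.35
tool_pos: [0.4873, -0.0557, 0.0886]
tcp_rot: [2.416, 2.005, 0.002]
wrist_force: [-0.1, -0.0, 0.7]
width: 0.281
```

```bash
python3 -c "
from h import *
st(); goal(-98,0,.148,0)
s=shot('side','side12.png')
for w in washers(s): 
  if 250<w[0]<420 and w[1]>160: print(np.round(w[:2]),w2t(w[4]).round(1))
cv2.imwrite('pics/z12.png',cv2.resize(s['color'][120:300,200:440,::-1],(800,600)))"
```

```text
t 18.35 tray [-38.6 -28.8] z 0.0886 hd -x -89.97 F [-0.1 -0.   0.7] w 2.4 q [-0.16  0.05  2.13 -0.    0.96  0.02]
shift cm [ 2.88 -5.92 -5.96] rot [ 7.000e-02  1.400e-01 -8.997e+01]
[283. 214.] [ 61.4 120.9]
```

View pics/z12.png

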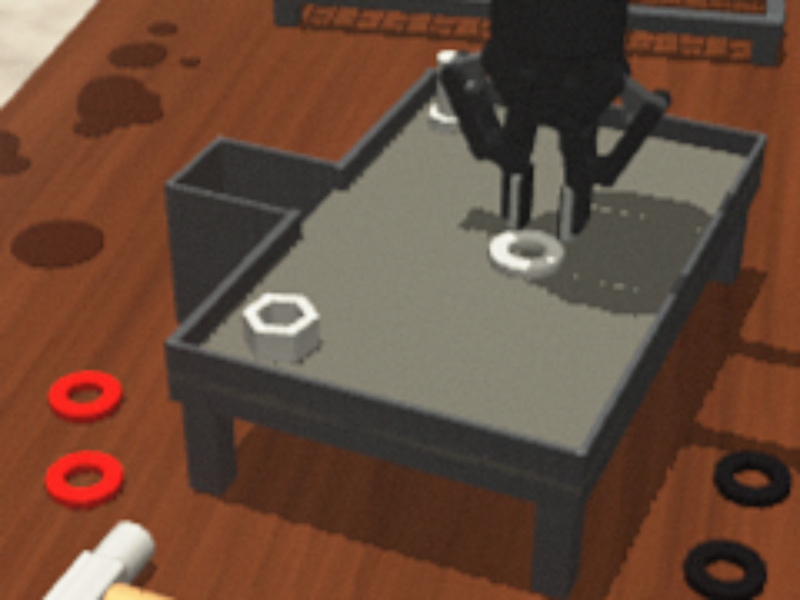

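C is on the gate line. I'll back off, lift and come in behind it.

Request:
{"name": "servo_tool", "arguments": {
  "plan": [
    [[-0.4, 0, 0, 0, 0, 0], [-0.6, 0, -2, 0, 0, 0], [-0.6, 0, -5, 0, 0, 0], [0, -1, -6, 0, 0, -7], [1, -3, -6, 0, 0, -14], [2, -5, -6, 0, 0, -21], [2.9, -5.9, -6, 0, 0, -28], [2.9, -5.9, -6, 0, 0, -35], [2.9, -5.9, -6, 0, 0, -42], [2.9, -5.9, -6, 0, 0, -49], [2.9, -5.9, -6, 0, 0, -56], [2.9, -5.9, -6, 0, 0, -63], [2.9, -5.9, -6, 0, 0, -70], [2.9, -5.9, -6, 0, 0, -77], [2.9, -5.9, -6, 0, 0, -84], [2.9, -5.9, -6, 0, 0, -90], [2.9, -5.9, -5, 0, 0, -90], [2.9, -5.9, -3, 0, 0, -90], [2.9, -5.9, -3, 0, 0, -90], [2.9, -5.9, -3, 0, 0, -90]]
  ]
}}

```text
time: 20.07
tool_pos: [0.4327, -0.0166, 0.1167]
tcp_rot: [-0.294, -3.126, 0.002]
wrist_force: [0.1, -0.1, 0.1]
width: 0.285
```

```bash
python3 -c "
from h import *
st(); goal(-95,0,.088,0); 
s=shot('side','side13.png')
for w in washers(s): 
  if 250<w[0]<420 and w[1]>160: print(np.round(w[:2]),w2t(w[4]).round(1))"
```

```text
t 20.07 tray [-99.5  -0.5] z 0.1167 hd -x -0.11 F [ 0.1 -0.1  0.1] w 2.43 q [-0.1  -0.1   2.22 -0.    1.02 -1.48]
shift cm [-0.45  0.05  2.87] rot [-0.07 -0.1  -0.11]
[283. 214.] [ 61.5 120.9]
[358. 194.] [-39.    2.3]
```

C is at (-39,2). I'll descend on y≈1 and push, drifting to y=0 on the way.

Request:
{"name": "servo_tool", "arguments": {
  "plan": [
    [[0, 0.1, 1, 0, 0, 0], [0, 0.2, 2, 0, 0, 0], [0, 0.2, 2.7, 0, 0, 0], [0, 0.2, 2.9, 0, 0, 0], [0, 0.2, 2.9, 0, 0, 0]]
  ]
}}

```text
time: 20.53
tool_pos: [0.4332, -0.0146, 0.0876]
tcp_rot: [-0.293, -3.126, 0.002]
wrist_force: [0.0, 0.9, 0.3]
width: 0.282
```

```bash
python3 -c "
from h import *
st(); goal(20,0,.088,0); goal(45,0,.088,0)"
```

```text
t 20.53 tray [-99.4   1.6] z 0.0876 hd -x -0.08 F [0.  0.9 0.3] w 2.4 q [-0.09 -0.06  2.24 -0.    0.96 -1.47]
shift cm [-11.94  -0.15  -0.06] rot [-0.07 -0.11 -0.08]
shift cm [-14.44  -0.14  -0.07] rot [-0.07 -0.11 -0.08]
```

Request:
{"name": "servo_tool", "arguments": {
  "plan": [
    [[-0.6, 0, 0, 0, 0, 0], [-1.4, 0, 0, 0, 0, 0], [-2.2, 0, 0, 0, 0, 0], [-2.9, 0, 0, 0, 0, 0], [-3.5, 0, 0, 0, 0, 0], [-4.1, 0, 0, 0, 0, 0], [-4.8, 0, 0, 0, 0, 0], [-5.5, 0, 0, 0, 0, 0], [-6.3, -0.1, 0, 0, 0, 0], [-7.1, -0.1, 0, 0, 0, 0], [-7.9, -0.1, 0, 0, 0, 0], [-8.7, -0.1, 0, 0, 0, 0], [-9.5, -0.1, 0, 0, 0, 0], [-10.3, -0.1, 0, 0, 0, 0], [-11.1, -0.2, 0, 0, 0, 0], [-11.9, -0.2, 0, 0, 0, 0], [-12.7, -0.2, 0, 0, 0, 0], [-13.5, -0.2, 0, 0, 0, 0], [-14.1, -0.2, 0, 0, 0, 0], [-14.4, -0.2, 0, 0, 0, 0]]
  ]
}}

```text
time: 22.2
tool_pos: [0.5755, -0.0436, 0.0874]
tcp_rot: [-0.294, -3.127, 0.002]
wrist_force: [-0.6, -0.3, 1.6]
width: 0.287
```

```bash
python3 -c "
from h import *
st(); goal(77.5,0.2,.088,0)
s=shot('side','side14.png')
cv2.imwrite('pics/z14.png',cv2.resize(s['color'][120:300,200:440,::-1],(800,600)))"
```

```text
t 22.2 tray [45.8 -0.6] z 0.0874 hd -x -0.08 F [-0.6 -0.3  1.6] w 2.45 q [-0.12  0.21  1.95 -0.    0.98 -1.5 ]
shift cm [-3.17  0.08 -0.07] rot [-0.07 -0.06 -0.08]
```

View pics/z14.png

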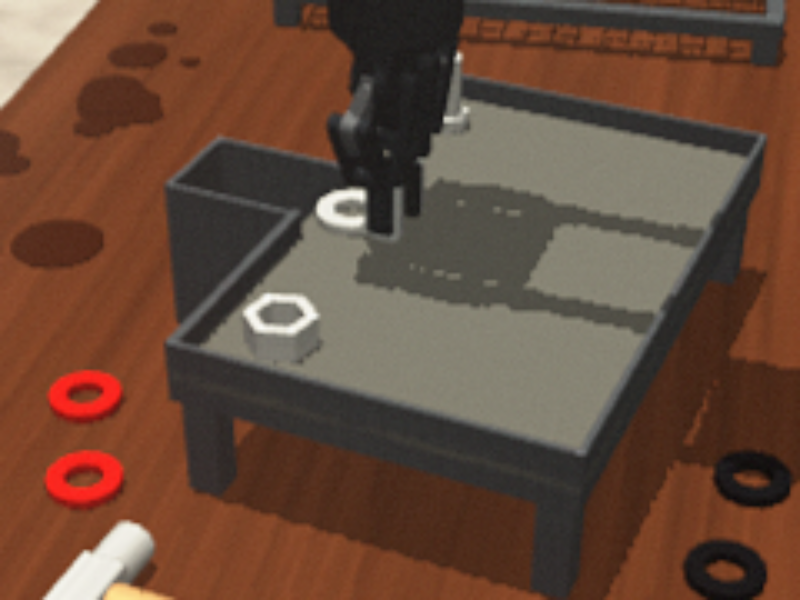

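C is in the gate mouth, cradled as before.

Request:
{"name": "servo_tool", "arguments": {
  "plan": [
    [[-0.4, 0, 0, 0, 0, 0], [-1, 0.1, -0.1, 0, 0, 0], [-1.6, 0.1, -0.1, 0, 0, 0], [-2.2, 0.1, -0.1, 0, 0, 0], [-2.8, 0.1, -0.1, 0, 0, 0], [-3.2, 0.1, -0.1, 0, 0, 0], [-3.2, 0.1, -0.1, 0, 0, 0], [-3.2, 0.1, -0.1, 0, 0, 0], [-3.2, 0.1, -0.1, 0, 0, 0], [-3.2, 0.1, -0.1, 0, 0, 0]]
  ]
}}

```text
time: 23.08
tool_pos: [0.607, -0.0486, 0.0883]
tcp_rot: [-0.294, -3.127, 0.002]
wrist_force: [-0.1, 0.8, 0.1]
width: 0.276
```

Request:
{"name": "servo_tool", "arguments": {
  "plan": [
    [[0.3, 0, -1, 0, 0, 0], [0.3, 0, -4, 0, 0, 0], [0.3, 0, -8, 0, 0, 0], [3, 4, -11, 0, 0, 0], [6, 8, -12, 0, 0, 0], [8, 12, -12, 0, 0, 0], [10, 16, -12, 0, 0, 0], [12, 20, -12, 0, 0, 0], [14, 24, -12, 0, 0, 0], [16, 28, -12, 0, 0, 0], [18, 32, -12, 0, 0, 0], [18, 34, -12, 0, 0, 0], [18, 35, -12, 0, 0, 0], [18, 35, -12, 0, 0, 0]]
  ]
}}

```text
time: 24.25
tool_pos: [0.4943, 0.3341, 0.2092]
tcp_rot: [-0.286, -3.128, -0.004]
wrist_force: [-0.8, 0.1, -0.4]
width: 0.282
```

```bash
python3 -c "
from h import *
st()
c=shot('top','top15.png'); s=shot('side','side15.png')
for w in washers(c): print(np.round(w[:2]),w2t(w[4]).round(1))
z=c['color'][110:370,190:550,::-1]; cv2.imwrite('pics/z15.png',cv2.resize(z,None,fx=2.2,fy=2.2,interpolation=cv2.INTER_CUBIC))"
```

```text
t 24.25 tray [-103.7  355.6] z 0.2092 hd -x 0.19 F [-0.8  0.1 -0.4] w 2.41 q [ 0.55  0.13  1.8   0.    1.21 -0.84]
[513. 211.] [  79.3 -149.7]
[320. 196.] [ 56.7 135. ]
[231. 174.] [ 70.6 274.7]
[409. 169.] [118.9   9.7]
```

View pics/z15.png

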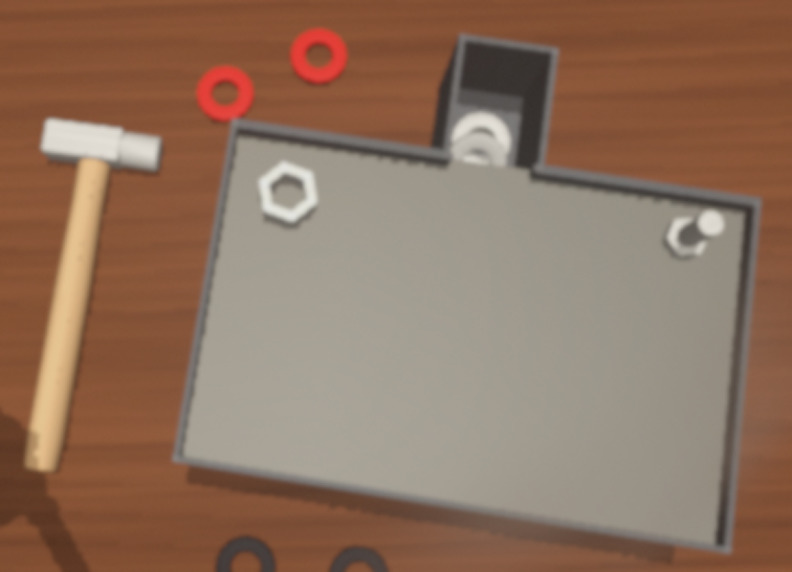

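View pics/side15.png

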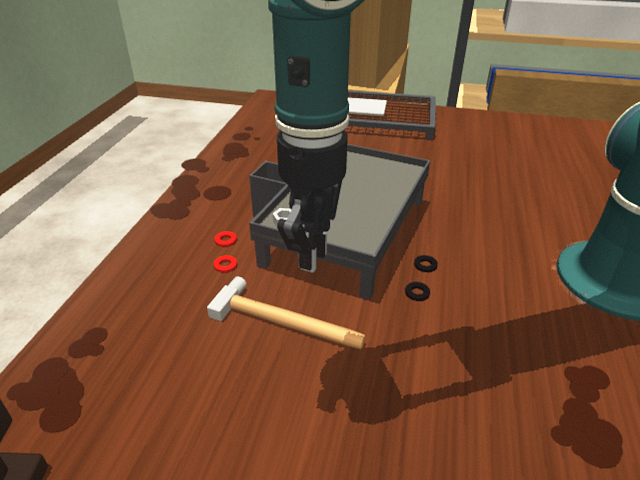

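The tray is empty. Let me zoom on the slot to confirm no washer is stuck high.

```bash
python3 -c "
from h import *
c=load('top15.png'); a=load('top11.png')
f=lambda c:cv2.resize(c['color'][120:200,380:450,::-1],(395,450),interpolation=cv2.INTER_CUBIC)
cv2.imwrite('pics/z16.png',np.hstack([f(a),f(c)]))
for z in (.014,.022,.03,.085):
  for x in (100,122,140,180): print(z,x,[((proj(c,[*t2w(x,y),z])-[380,120])*5.64).round().tolist() for y in (-22,0,22)])"
```

```text
0.014 100 [[213.0, 439.0], [139.0, 428.0], [64.0, 416.0]]
0.014 122 [[222.0, 368.0], [148.0, 357.0], [74.0, 345.0]]
0.014 140 [[230.0, 310.0], [156.0, 299.0], [82.0, 288.0]]
0.014 180 [[246.0, 183.0], [173.0, 172.0], [100.0, 161.0]]
0.022 100 [[219.0, 432.0], [143.0, 421.0], [68.0, 409.0]]
0.022 122 [[228.0, 360.0], [153.0, 349.0], [78.0, 338.0]]
0.022 140 [[236.0, 302.0], [161.0, 290.0], [87.0, 279.0]]
0.022 180 [[252.0, 173.0], [178.0, 162.0], [104.0, 151.0]]
0.03 100 [[224.0, 425.0], [148.0, 414.0], [73.0, 402.0]]
0.03 122 [[234.0, 352.0], [158.0, 341.0], [83.0, 330.0]]
0.03 140 [[241.0, 293.0], [166.0, 282.0], [91.0, 271.0]]
0.03 180 [[258.0, 164.0], [183.0, 153.0], [109.0, 142.0]]
0.085 100 [[266.0, 373.0], [185.0, 360.0], [103.0, 348.0]]
0.085 122 [[276.0, 295.0], [195.0, 283.0], [114.0, 271.0]]
0.085 140 [[284.0, 232.0], [203.0, 220.0], [122.0, 208.0]]
0.085 180 [[302.0, 93.0], [221.0, 82.0], [141.0, 70.0]]
```

View pics/z16.png

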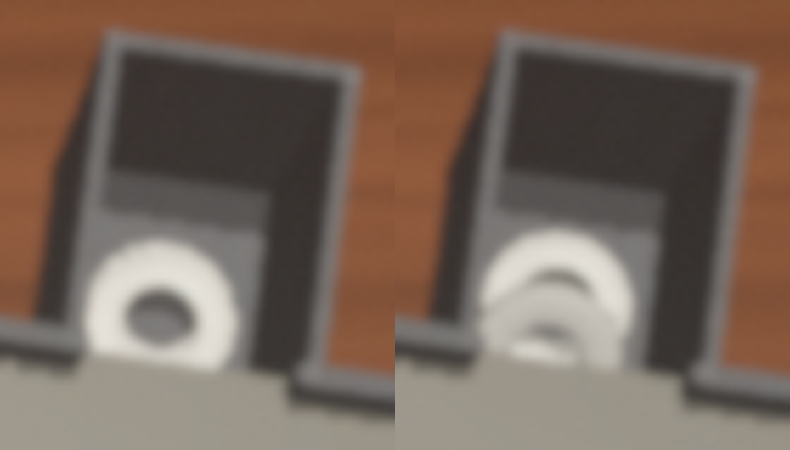

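The third washer lies tilted on the other two, deep in the slot: its apparent width of about 145 px fits z≈0.02, where floor level would give about 163. I'll check that everything has settled.

Request:
{"name": "servo_tool", "arguments": {
  "plan": [
    [[0, 2, 0, 0, 0, 0], [0, 4, 0, 0, 0, 0], [0, 4, 0, 0, 0, 0], [0, 4, 0, 0, 0, 0], [0, 4, 0, 0, 0, 0], [0, 4, 0, 0, 0, 0]]
  ]
}}

```text
time: 24.85
tool_pos: [0.5021, 0.3676, 0.2085]
tcp_rot: [-0.292, -3.127, 0.003]
wrist_force: [-0.5, -0.1, -0.3]
width: 0.282
```

```bash
python3 -c "
from h import *
st()
a=load('top15.png'); c=shot('top','top17.png'); a0=load('top0.png')
d=lambda p,q,r:np.abs(p['color'].astype(int)-q['color'])[r].mean().round(2)
print('slot',d(a,c,np.s_[120:195,385:445]),'nut',d(a0,c,np.s_[180:215,305:340]),'bolt',d(a0,c,np.s_[195:230,490:525]),'hammer head',d(a0,c,np.s_[160:190,205:265]), 'red',d(a0,c,np.s_[120:165,278:350]))
f=lambda c:cv2.resize(c['color'][120:200,380:450,::-1],(395,450),interpolation=cv2.INTER_CUBIC)
cv2.imwrite('pics/z17.png',np.hstack([f(a),f(c)]))"
```

```text
t 24.85 tray [-102.2  390. ] z 0.2085 hd -x -0.01 F [-0.5 -0.1 -0.3] w 2.41 q [ 0.59  0.18  1.75 -0.    1.22 -0.79]
slot 0.52 nut 2.36 bolt 2.19 hammer head 2.24 red 1.81
```

View pics/z17.png

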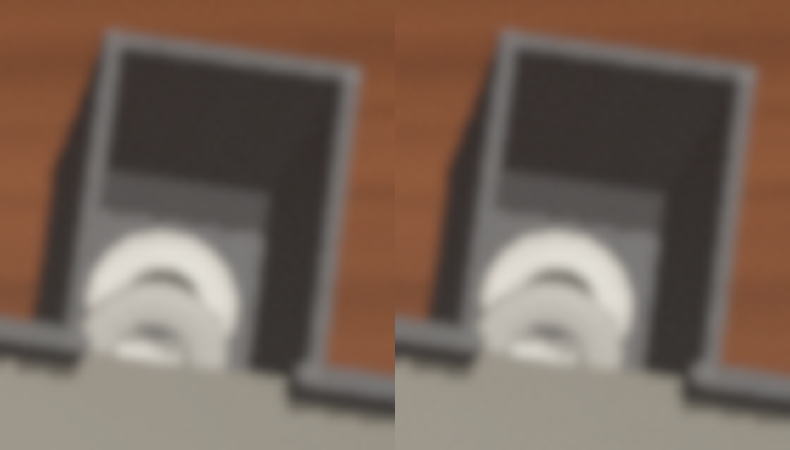

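The slot is unchanged between the two pictures, so it has settled. Nut and bolt differ from the start only at background level. Handing in.

```bash
python3 -c "
from h import *
print(finish_job())"
```

```text
the job is handed in; nothing more can be done
None
```

All three washers are in the slot behind the gate, and I handed the job in at about 25 s of the allowed 69 s. I pushed them out one at a time with the part-open fingertips. The middle washer went straight out; the two outer ones went sideways to the gate line first, then out. None was gripped or lifted.

- **Tray and slot:** the final top views show an empty tray floor. The third washer lies tilted against the slot wall on top of the other two, well below floor level. Two views 0.6 s apart showed no further movement.
- **Bystanders:** in the top view, the bolt, nut, hammer head and red look-alikes were unchanged from the start. I checked the black look-alikes and the hammer handle only by eye; both looked untouched.
- **Forces:** the highest wrist force I read was about 7 N, during a deliberate light touch of the floor to find its height. At the end the arm was clear of everything.
- **Disagreement:** my tray outline fit was 2–4 mm off at each corner. The gate edges matched in both views to about 2 mm, and all three washers went through.

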